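# Hold the magnifier over the seal

### The arm

A 6-joint arm with a two-finger parallel gripper is mounted at the origin on the work surface. World frame = base frame: x ahead of the robot, y to its left, z up, the work surface at z = 0. Lengths are in mm, angles in rad, forces in N, time in s.
With the tool pointing down it reaches from about 275 to 1000 mm from the base axis. Payload 8.4 kg.
Tool frame: the origin (TCP) lies at the centre of the arm's flange, where the gripper is bolted on; the fingertips stand r.tip_extent ahead of it and the grasp point (between the pads) lies 155 mm ahead of it (r.tip_extent is the distance from the TCP to the fingertips, in mm); z points along the fingers, y is the direction in which the jaws open and shut (so a half turn about z gives the same grasp; the last joint's range is limited). The gripper opens to 85 mm and grips with 20 to 120 N. Pads are 22 mm wide; open, the fingers measure 114 mm over their backs; the gripper's body (76 mm by 85 mm) begins 54 mm behind the grasp point. The pads swing forward as they close: fully open they stand 13 mm farther back than shut.
Start: joints at [1.182, 0.353, 1.633, -0, 1.155, -0.002], TCP at [235.766, 578.83, 404.681] pointing down, gripper open.
Joint ranges: [-2.63, 2.63], [-0.92, 2.1], [0.06, 2.66], [-1.3, 4.44], [0, 2.69], [-3.02, 3.02]. Speed limits (rad/s): [2.22, 2.22, 2.79, 3.14, 3.14, 3.14].

### API

Orientations are given as [roll, pitch, yaw] about the fixed x, y, z axes, in that order (R = Rz(yaw) Ry(pitch) Rx(roll)).
In Python, from rig import sense, grab_frame, job, r gives the robot as it stands. The module is installed in compiled form; this text tells all that it offers.
- The arm moves only by the shell command python3 -m creep 'ROWS' [FORCE]. ROWS is JSON, a list of rows, each a list of 7 numbers: the turn, a rotation vector about the tool's x, y, z in rad, then the shift along the tool's x, y, z in mm, then the closure, from 0 (fully open) to 1 (shut). In form: [[wx, wy, wz, dx, dy, dz, fingers], ...]. A call has 1 to 10 rows; each row shifts and turns the pose as measured when the row begins, along the tool's axes as they then stand; what a row does not reach is not made up. A row lasts 1/12 s, in which the tool goes at most 41.7 mm and 7.16 degrees, less where a joint would pass 70% of its speed; a pose out of reach is approached as far as the arm can. A call with a gripper value outside its range is refused whole. The fingers move at their own pace and stop on an object; FORCE is the grip in N (left out, the last holds). Time passes only in rows, so rows that do not move let the fingers close. It gives the time, the measured TCP pose, the force and the opening at its end, in the units of the state.
- sense(): the state, without advancing time (a new reading comes with each control period).
- grab_frame(name): name is "scene" or "top" or "wrist"; returns a dict with "color" (420x560x3 uint8, red, green, blue), "mtx" (3x3 intrinsics, pixels), "T" (4x4, takes a point from camera to world coordinates). Camera axes: x right, y down, z forward; pixel columns grow to the right and rows downward; lengths in mm; the calibration is good to about 2 mm. The wrist camera is an equidistant fisheye: a pixel r from the principal point sees the ray r / f radians off the axis. A picture is of the moment at which its call begins. There is no depth.
- job.sign_off(): hands the job in, once; it reports no verdict.
The state is a dict: "clock": time; "qpos": joint angles; "qvel": joint speeds; "joint_efforts": joint torques, N m; "eef_pos": TCP position; "tcp_rot": TCP orientation; "contact_force": force on the tool from outside, world axes, zero at the start; "wrist_torque": the same for the moment, N m; "opening": opening from 0.0 (shut) to 1.0 (fully open).
Only numpy, scipy, OpenCV 4.12 (cv2) and the standard library are available. Lean on these libraries where they do the work, as an engineer would, in place of code of your own. Each camera call takes 0.05 s, during which the arm holds its last target.

### The job

Take the square seal stone (not the round or the oblong one) out of the divided tray and stand it, carved face still up, in the middle of the leather engraving pad. Then take the magnifier by its handle from the book and hold it steady and level, its lens centred over that seal and about 10 cm above the carved face, so that I can check the cutting. Finish while still holding it there, do not let the glass touch the stone, and leave everything else where it is.

Things in the scene. Friction and masses are not known exactly. Their poses are not given: they have to be found in the camera images.
- seal_square: the seal stone to be checked: upright square prism of brown-grey stone, 28 x 28 mm in plan, 60 mm tall, about 0.12 kg, carved face on top. Origin: centre of its underside; z up its length; x and y square to its side faces. It starts standing in one of the tray's three cells. The three seals are of the same stone.
- magnifier: hand magnifier lying flat on the book, about 0.16 kg. Origin: on the lens axis, in the plane of its underside; z up through the glass; x along the handle, away from the lens. Metal ring 90 mm across; wooden handle from x = 56 to 150 mm, 20 mm wide (along y); all 16 mm thick (z = 0 to 16 mm). The lens is heavier than the handle and pulls down: grip firmly (60 N or more).
- pad: engraving pad: wooden board 220 mm (x) x 200 mm (y) with grey leather on it, fixed. Origin: centre of the underside; the leather's top is 12 mm above it and is flat. The graver lies on it at about x = +80 mm, along y.
- tray: shallow open wooden tray, fixed, 250 mm (x) x 100 mm (y) x 24 mm tall, walls and floor 6 mm, two dividers of the same height as the walls across it making three cells in a row along x, about 81 mm apart, each with one seal standing in it. Origin: centre of the underside. It stands on one side of the pad, left or right, the book on the other.
- book: closed hardback book lying flat, fixed, 210 mm (x) x 150 mm (y) x 28 mm thick. Origin: centre of the underside; its top is 28 mm above. The magnifier lies on it.
- seal_round: round seal stone, diameter 30 mm, 60 mm tall, standing in the tray; to be left. Origin: centre of the underside, z up
- seal_oblong: oblong seal stone, 36 x 18 mm, 60 mm tall, standing in the tray; to be left. Origin: centre of the underside, z up
- graver: engraving knife, 170 mm long, 9 mm thick, lying on the far edge of the pad; to be left. Origin: mid-length, underside; x along it
- paste_box: round blue and white porcelain box, diameter 82 mm, 39 mm tall, beyond the pad; to be left. Origin: centre of the underside
- inkstone: round black inkstone, diameter 108 mm, 22 mm tall, beyond the pad; to be left. Origin: centre of the underside
- jar: open glass jar, diameter 60 mm, 75 mm tall, beyond the pad; to be left. Origin: centre of the underside
There are look-alikes about, which are no part of the job. Leave any turquoise or yellow look-alike of the seal_square alone.

How it is judged (in metres and radians):
On the way, in this order (a step that is already met when the one before it is completed fails the run):
1. the square seal stands released on the leather, within 30 mm of the pad's centre along each of its sides (x of seal_square in the frame of pad between -0.03 and 0.03 m and y of seal_square in the frame of pad between -0.03 and 0.03 m and angle between seal_square's own z axis and vertical below 0.08 rad and contact force between seal_square and pad above 0.3 N and contact force between seal_square and the fingers below 0.05 N and linear speed of seal_square below 0.02 m/s), for 0.2 s.
2. the magnifier is lifted off the book, carried by the fingers alone, at least 60 mm above the table (contact force between magnifier and the fingers above 2 N and contact force between magnifier and book below 0.01 N and contact force between magnifier and seal_square below 0.01 N and contact force between magnifier and pad below 0.01 N and height (world z) of magnifier above 0.06 m), for 0.2 s.
At the end, for the whole second after the job is handed in: Square seal upright, released, within 30 mm of the pad's centre along each pad axis. Magnifier held still by the handle, in the fingers alone, level within 0.13 rad, lens centre within 20 mm of the seal's axis, underside 70 to 130 mm above the face; the program ends holding it (all of step 1 and contact force between magnifier and the fingers above 2 N and contact force between magnifier and book below 0.01 N and contact force between magnifier and seal_square below 0.01 N and contact force between magnifier and pad below 0.01 N and horizontal distance between magnifier and seal_square below 0.02 m and z of magnifier in the frame of seal_square between 0.13 and 0.19 m and angle between magnifier's own z axis and vertical below 0.13 rad and linear speed of magnifier below 0.02 m/s and angular speed of magnifier below 0.15 rad/s and x of the grasp point in the frame of magnifier above 0.06 m); the arm keeps its last pose, push and grip.
It fails at once if the round or the oblong seal is shifted by more than 30 mm or tipped over (distance of any of seal_round, seal_oblong from where it was at the start of the episode above 0.03 m or angle between any of seal_round, seal_oblong's own z axis and vertical above 0.5 rad).
It fails at once if the graver, porcelain box, inkstone or jar is shifted by more than 30 mm (distance of any of graver, paste_box, inkstone, jar from where it was at the start of the episode above 0.03 m).
It fails at once if the magnifier touches the square seal (contact force between magnifier and seal_square above 0.3 N).
It also fails if it takes over 48 s, if anything falls off the work surface, if the arm or the gripper's body presses on something with over 40 N, if the wrist force passes 120 N, or if a joint passes its speed limit or range.

## Working session

There is one attempt and no reset: what is moved stays moved. The work goes in short steps, Python scripts to look and compute and a shell command to move; the robot and the scene stay as the last step left them, time stands still between calls to the robot, and variables do not carry over. Pictures are saved under pics/ and viewed, and the job is handed in when it is done.

```bash
mkdir -p pics; python3 - <<'E'
from rig import sense, grab_frame, r
import cv2
print(sense(), r.tip_extent)
for n in ["scene","top","wrist"]:
    f=grab_frame(n); cv2.imwrite(f"pics/{n}0.png",f["color"][:,:,::-1]); print(n,f["mtx"].round(2).tolist(),f["T"].round(3).tolist())
E
```

```text
{'clock': 0.0, 'qpos': array([ 1.18156733e+00,  3.53668015e-01,  1.63414198e+00,  1.50761032e-05,
        1.15519823e+00, -2.40989260e-03]), 'qvel': array([-0.00110887,  0.00107589,  0.00055835,  0.00037894, -0.00109668,
        0.00082831]), 'joint_efforts': array([ 7.36696547e-04, -6.05252981e+01, -3.42062545e+01,  2.97056170e-05,
        9.36709024e-03,  1.08424169e-05]), 'eef_pos': array([235.69176877, 578.60122039, 403.9457424 ]), 'tcp_rot': array([-3.14017711e+00, -1.71954705e-05,  2.75476744e+00]), 'contact_force': array([ 0.11281457,  0.36627615, -0.92794612]), 'wrist_torque': array([0.01950677, 0.01294169, 0.00414424]), 'opening': 1.0050254484215315} 173.4
scene [[533.99, 0.0, 276.78], [0.0, 533.99, 203.24], [0.0, 0.0, 1.0]] [[-0.852, 0.372, -0.369, 1078.553], [0.524, 0.612, -0.593, 722.294], [0.005, -0.698, -0.716, 998.007], [0.0, 0.0, 0.0, 1.0]]
top [[503.34, 0.0, 280.91], [0.0, 503.34, 209.23], [0.0, 0.0, 1.0]] [[0.009, -0.997, 0.08, 474.005], [-1.0, -0.011, -0.014, -37.888], [0.015, -0.079, -0.997, 1430.836], [0.0, 0.0, 0.0, 1.0]]
wrist [[325.19, 0.0, 282.23], [0.0, 325.19, 207.79], [0.0, 0.0, 1.0]] [[0.377, 0.884, 0.275, 165.928], [0.926, -0.36, -0.113, 607.47], [-0.001, 0.297, -0.955, 372.463], [0.0, 0.0, 0.0, 1.0]]
```

View pics/scene0.png

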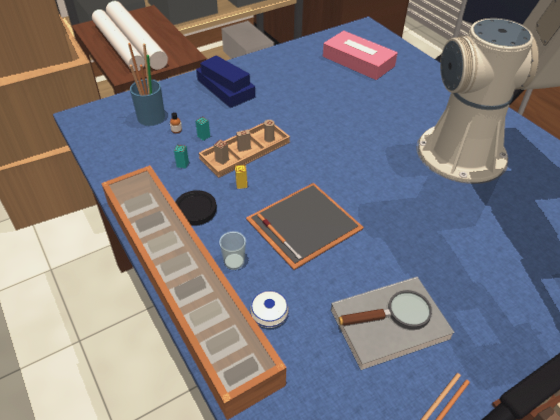

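View pics/top0.png

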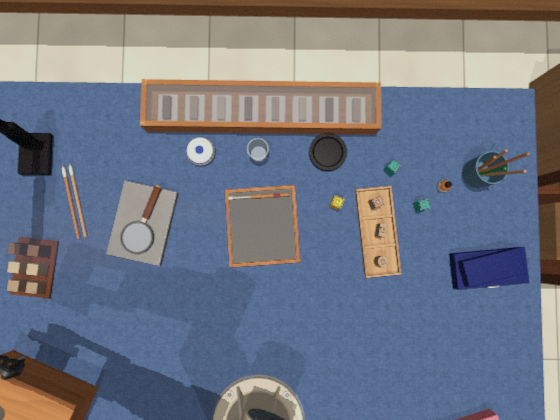

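View pics/wrist0.png

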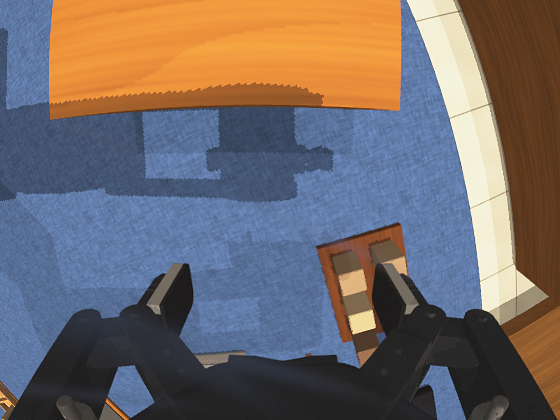

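```bash
python3 - <<'E'
import cv2, numpy as np
t=cv2.imread("pics/top0.png"); s=cv2.imread("pics/scene0.png")
a=cv2.resize(t[150:290,310:450],(560,560),interpolation=cv2.INTER_CUBIC)
b=cv2.resize(s[105:200,160:300],None,fx=5.6,fy=5.6,interpolation=cv2.INTER_CUBIC)
cv2.imwrite("pics/c1.png",a); cv2.imwrite("pics/c2.png",b)
cv2.imwrite("pics/c3.png",cv2.resize(t[170:280,95:310],None,fx=3.7,fy=3.7,interpolation=cv2.INTER_CUBIC))
E
```

```text
(no output)
```

View pics/c1.png

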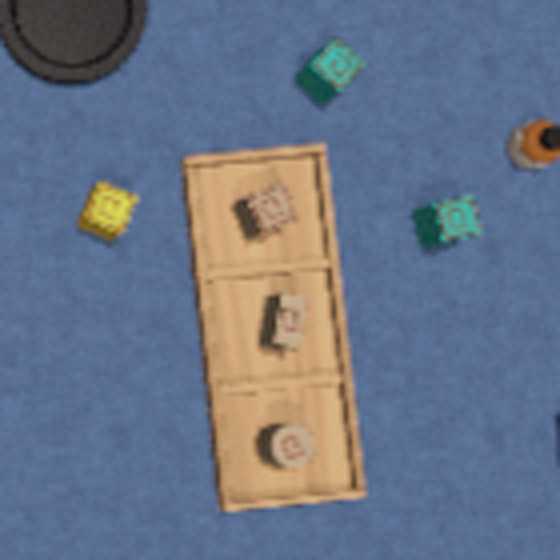

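View pics/c2.png

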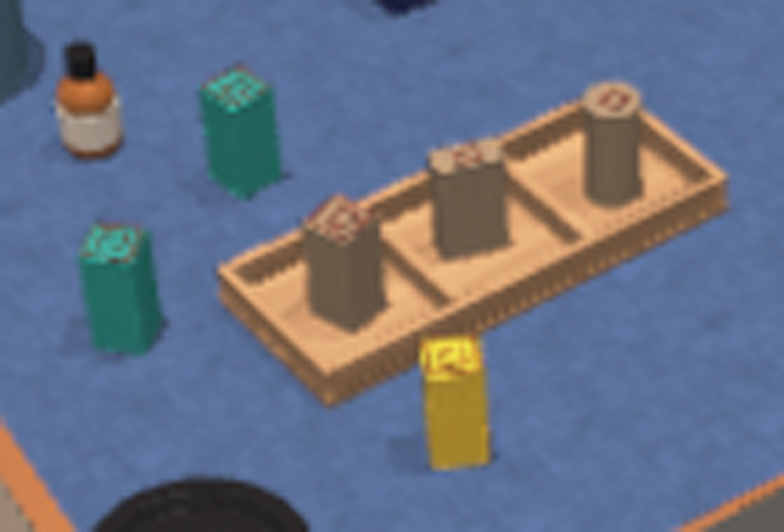

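View pics/c3.png

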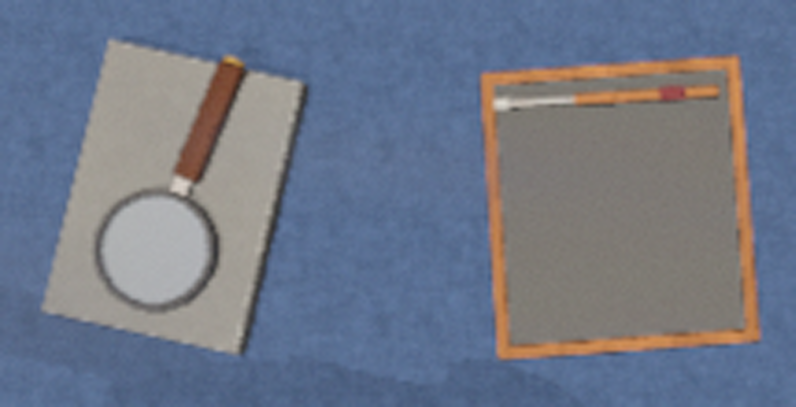

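Things that could be mistaken for it, with top-view pixels: square brown (378,201), oblong (381,230), round (382,261), turquoise (393,167) and (423,205), yellow (337,202). I choose the brown square one in the far end cell, (378,201). The crops confirm it: square carved top, brown-grey, in the tray.

```bash
cat > h.py <<'E'
import numpy as np, cv2
from rig import sense, grab_frame
from scipy.spatial.transform import Rotation as Ro
def ray(f,uv,fish=False):
    K=f["mtx"];T=f["T"];x=(uv[0]-K[0,2])/K[0,0];y=(uv[1]-K[1,2])/K[1,1]
    if fish:
        th=np.hypot(x,y);d=np.array([x/th*np.sin(th),y/th*np.sin(th),np.cos(th)]) if th>0 else np.array([0,0,1.])
    else: d=np.array([x,y,1.]);d/=np.linalg.norm(d)
    return T[:3,3],T[:3,:3]@d
def plane(f,uv,z,fish=False):
    o,d=ray(f,uv,fish); return o+d*(z-o[2])/d[2]
def tri(rs):
    A=np.zeros((3,3));b=np.zeros(3)
    for o,d in rs:
        P=np.eye(3)-np.outer(d,d);A+=P;b+=P@o
    p=np.linalg.solve(A,b); return p,[np.linalg.norm(np.cross(p-o,d)) for o,d in rs]
def proj(f,p,fish=False):
    T=f["T"];q=T[:3,:3].T@(np.asarray(p)-T[:3,3])
    if fish:
        th=np.arctan2(np.hypot(q[0],q[1]),q[2]);s=th/np.hypot(q[0],q[1]);return f["mtx"][:2,:2]@(q[:2]*s)+f["mtx"][:2,2]
    return (f["mtx"]@q)[:2]/q[2]
E
python3 - <<'E'
from h import *
t=grab_frame("top");s=grab_frame("scene");np.set_printoptions(precision=1,suppress=True)
# pad: not-blue region
def quad(f,box):
    x0,y0,x1,y1=box;c=f["color"][y0:y1,x0:x1].astype(int)
    m=((c[:,:,2]-c[:,:,0])<15).astype(np.uint8)
    m=cv2.morphologyEx(m,cv2.MORPH_CLOSE,np.ones((5,5)))
    cs,_=cv2.findContours(m,cv2.RETR_EXTERNAL,cv2.CHAIN_APPROX_NONE);k=max(cs,key=cv2.contourArea)
    h=cv2.convexHull(k);ap=cv2.approxPolyDP(h,6,True)[:,0]+[x0,y0]
    return ap
q=quad(t,(215,175,308,278));print("pad top",q.tolist());print([plane(t,p+.0,10)[:2] for p in q], np.mean([plane(t,p+.0,10) for p in q],0))
q=quad(s,(240,175,370,272));print("pad scene",q.tolist());print([plane(s,p+.0,8)[:2] for p in q])
q=quad(t,(350,180,407,285));print("tray",q.tolist());print([plane(t,p+.0,24)[:2] for p in q])
q=quad(t,(100,175,185,270));print("book",q.tolist());print([plane(t,p+.0,28)[:2] for p in q])
for n,a,b in [("seal",(378.5,201.5),(220.9,143.9)),("lens",(137.4,237.3),(410,309)),("hend",(157.7,186.2),(341,321)),("round",(382.5,261.7),(269.3,122.8)),("obl",(382.3,230),(243.7,132.8))]:
    print(n,*tri([ray(t,a),ray(s,b)]))
E
```

```text
pad top [[294, 185], [300, 261], [229, 266], [225, 190]]
[array([656.9, -94.5]), array([ 442. , -112.9]), array([426.2,  86.1]), array([640.4, 101.2])] [541.4  -5.   10. ]
pad scene [[314, 183], [363, 228], [293, 271], [246, 217]]
[array([ 442.6, -110.1]), array([430.2,  86.9]), array([650.4, 107.9]), array([659.8, -96.4])]
tray [[390, 185], [401, 273], [364, 277], [355, 190]]
[array([ 658.2, -365.1]), array([ 411.6, -393.9]), array([ 399.6, -290.6]), array([ 642.8, -266. ])]
book [[124, 181], [177, 193], [159, 265], [106, 253]]
[array([660.5, 381.8]), array([628.4, 233.2]), array([427.9, 277.6]), array([459.5, 424.5])]
seal [ 607.7 -324.5   63. ] [np.float64(0.5891247888667946), np.float64(0.5891247888669197)]
lens [504.  337.5  34. ] [np.float64(0.5632323612359672), np.float64(0.5632323612358965)]
hend [646.5 285.4  35.2] [np.float64(0.6661080049108428), np.float64(0.6661080049108951)]
round [ 444.9 -335.    63.8] [np.float64(1.9644340333737436), np.float64(1.9644340333737906)]
obl [ 530.1 -334.7   62.8] [np.float64(0.9902060938574354), np.float64(0.9902060938573287)]
```

```bash
cat > plan.py <<'E'
import sys; from h import *
# how far to go: x y z yaw(deg) [step mm]
x,y,z,yaw=map(float,sys.argv[1:5]); step=float(sys.argv[5]) if len(sys.argv)>5 else 36
s=sense();p=s["eef_pos"];Rc=Ro.from_euler("xyz",s["tcp_rot"]);Rt=Ro.from_euler("xyz",[np.pi,0,np.radians(yaw)])
w=(Rc.inv()*Rt).as_rotvec();d=np.array([x,y,z])-p
n=int(max(np.ceil(np.linalg.norm(d)/step),np.ceil(np.linalg.norm(w)/.115),1))
print("now",p.round(1),s["tcp_rot"].round(3),"n",n,"turn",w.round(3))
R=Rc
for i in range(n):
    print(np.r_[(w/n).round(3),R.inv().apply(d/n).round(1)].tolist()); R=R*Ro.from_rotvec(w/n)
E
python3 plan.py 607 -325 330 19
```

```text
now [235.7 578.7 404.3] [-3.141  0.     2.755] n 28 turn [-0.000e+00  1.000e-03  2.423e+00]
[-0.0, 0.0, 0.087, -24.5, -24.9, 2.7]
[-0.0, 0.0, 0.087, -26.5, -22.7, 2.7]
[-0.0, 0.0, 0.087, -28.4, -20.3, 2.7]
[-0.0, 0.0, 0.087, -30.0, -17.8, 2.7]
[-0.0, 0.0, 0.087, -31.4, -15.1, 2.7]
[-0.0, 0.0, 0.087, -32.6, -12.3, 2.7]
[-0.0, 0.0, 0.087, -33.6, -9.5, 2.7]
[-0.0, 0.0, 0.087, -34.3, -6.5, 2.7]
[-0.0, 0.0, 0.087, -34.7, -3.5, 2.7]
[-0.0, 0.0, 0.087, -34.9, -0.5, 2.7]
[-0.0, 0.0, 0.087, -34.8, 2.5, 2.7]
[-0.0, 0.0, 0.087, -34.5, 5.5, 2.7]
[-0.0, 0.0, 0.087, -33.9, 8.4, 2.7]
[-0.0, 0.0, 0.087, -33.0, 11.3, 2.7]
[-0.0, 0.0, 0.087, -31.9, 14.1, 2.7]
[-0.0, 0.0, 0.087, -30.6, 16.8, 2.7]
[-0.0, 0.0, 0.087, -29.0, 19.4, 2.7]
[-0.0, 0.0, 0.087, -27.2, 21.9, 2.7]
[-0.0, 0.0, 0.087, -25.2, 24.1, 2.7]
[-0.0, 0.0, 0.087, -23.0, 26.2, 2.7]
[-0.0, 0.0, 0.087, -20.7, 28.1, 2.7]
[-0.0, 0.0, 0.087, -18.2, 29.8, 2.7]
[-0.0, 0.0, 0.087, -15.5, 31.3, 2.7]
[-0.0, 0.0, 0.087, -12.8, 32.5, 2.7]
[-0.0, 0.0, 0.087, -9.9, 33.5, 2.7]
[-0.0, 0.0, 0.087, -7.0, 34.2, 2.7]
[-0.0, 0.0, 0.087, -4.0, 34.7, 2.7]
[-0.0, 0.0, 0.087, -1.0, 34.9, 2.7]
```

```bash
python3 -m creep '[[0,0,0.09,-24,-25,2.5,0],[0,0,0.09,-26,-23,2.5,0],[0,0,0.09,-28,-20,2.5,0],[0,0,0.09,-30,-18,2.5,0],[0,0,0.09,-31,-15,2.5,0],[0,0,0.09,-33,-12,2.5,0],[0,0,0.09,-34,-9,2.5,0],[0,0,0.09,-34,-6,2.5,0],[0,0,0.09,-35,-3,2.5,0],[0,0,0.09,-35,0,2.5,0]]'; python3 plan.py 607 -325 330 19
```

```text
clock: 1.08
eef_pos: [361.2, 246.0, 377.1]
tcp_rot: [3.139, -0.004, 1.825]
contact_force: [1.3, 0.4, 0.4]
opening: 0.998
now [361.2 246.  377.1] [ 3.139 -0.004  1.825] n 18 turn [-1.000e-03 -5.000e-03  1.493e+00]
[-0.0, -0.0, 0.083, -34.1, 5.2, 2.5]
[-0.0, -0.0, 0.083, -33.6, 8.1, 2.5]
[-0.0, -0.0, 0.083, -32.8, 10.8, 2.5]
[-0.0, -0.0, 0.083, -31.8, 13.5, 2.5]
[-0.0, -0.0, 0.083, -30.6, 16.1, 2.5]
[-0.0, -0.0, 0.083, -29.1, 18.6, 2.6]
[-0.0, -0.0, 0.083, -27.5, 20.9, 2.6]
[-0.0, -0.0, 0.083, -25.7, 23.1, 2.6]
[-0.0, -0.0, 0.083, -23.7, 25.2, 2.6]
[-0.0, -0.0, 0.083, -21.5, 27.0, 2.6]
[-0.0, -0.0, 0.083, -19.2, 28.7, 2.6]
[-0.0, -0.0, 0.083, -16.7, 30.2, 2.6]
[-0.0, -0.0, 0.083, -14.2, 31.5, 2.6]
[-0.0, -0.0, 0.083, -11.5, 32.6, 2.6]
[-0.0, -0.0, 0.083, -8.8, 33.4, 2.6]
[-0.0, -0.0, 0.083, -6.0, 34.0, 2.6]
[-0.0, -0.0, 0.083, -3.1, 34.4, 2.6]
[-0.0, -0.0, 0.083, -0.3, 34.5, 2.6]
```

```bash
python3 -m creep '[[0,0,0.085,-34,5,2.5,0],[0,0,0.085,-34,8,2.5,0],[0,0,0.085,-33,11,2.5,0],[0,0,0.085,-32,13,2.5,0],[0,0,0.085,-31,16,2.5,0],[0,0,0.085,-29,19,2.5,0],[0,0,0.085,-27,21,2.5,0],[0,0,0.085,-26,23,2.5,0],[0,0,0.085,-24,25,2.5,0],[0,0,0.085,-21,27,2.5,0]]'; python3 -m creep '[[0,0,0.083,-19,29,2.5,0.3],[0,0,0.083,-17,30,2.5,0.3],[0,0,0.083,-14,31,2.5,0.3],[0,0,0.083,-12,32,2.5,0.3],[0,0,0.083,-9,33,2.5,0.3]]';python3 plan.py 607 -325 330 19
```

```text
clock: 1.92
eef_pos: [490.6, -93.7, 351.7]
tcp_rot: [3.139, -0.008, 0.93]
contact_force: [1.0, 0.6, -0.2]
opening: 1.001
clock: 2.33
eef_pos: [546.9, -265.9, 338.1]
tcp_rot: [-3.141, -0.01, 0.492]
contact_force: [1.1, 0.2, 0.1]
opening: 0.698
now [ 546.9 -265.9  338.1] [-3.141 -0.01   0.492] n 3 turn [-0.002 -0.009  0.16 ]
[-0.001, -0.003, 0.053, 8.3, 26.8, 2.7]
[-0.001, -0.003, 0.053, 9.8, 26.4, 2.7]
[-0.001, -0.003, 0.053, 11.2, 25.8, 2.7]
```

```bash
python3 -m creep '[[0,-0.003,0.053,8,27,2.5,0.3],[0,-0.003,0.053,10,26,2.5,0.3],[0,-0.003,0.053,11,26,2.5,0.3],[0,0,0,0,0,0,0.3],[0,0,0,0,0,0,0.3]]';python3 plan.py 607 -325 330 19
python3 - <<'E'
from h import *
f=grab_frame("wrist");cv2.imwrite("pics/w1.png",f["color"][:,:,::-1])
print(proj(f,(607,-325,66),True))
E
```

```text
clock: 2.75
eef_pos: [608.8, -336.4, 328.1]
tcp_rot: [-3.141, 0.001, 0.313]
contact_force: [-0.4, -0.5, 0.0]
opening: 0.704
now [ 608.8 -336.4  328.1] [-3.141e+00  1.000e-03  3.130e-01] n 1 turn [-0.001  0.001 -0.019]
[-0.001, 0.001, -0.019, 1.8, -11.4, -1.9]
[267.33113714 211.29495946]
```

View pics/w1.png

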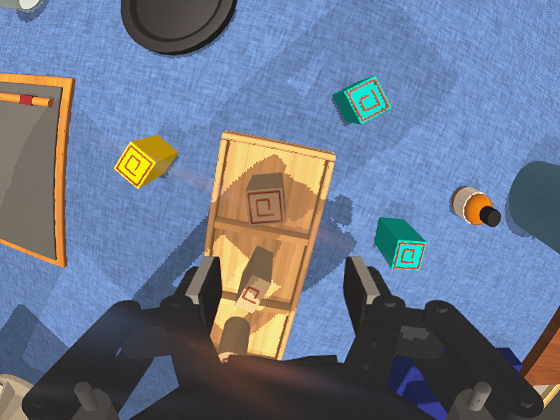

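```bash
python3 - <<'E'
import cv2
a=cv2.imread("pics/w1.png")[165:245,220:320];cv2.imwrite("pics/c4.png",cv2.resize(a,None,fx=7,fy=7,interpolation=cv2.INTER_CUBIC))
E
```

```text
(no output)
```

View pics/c4.png

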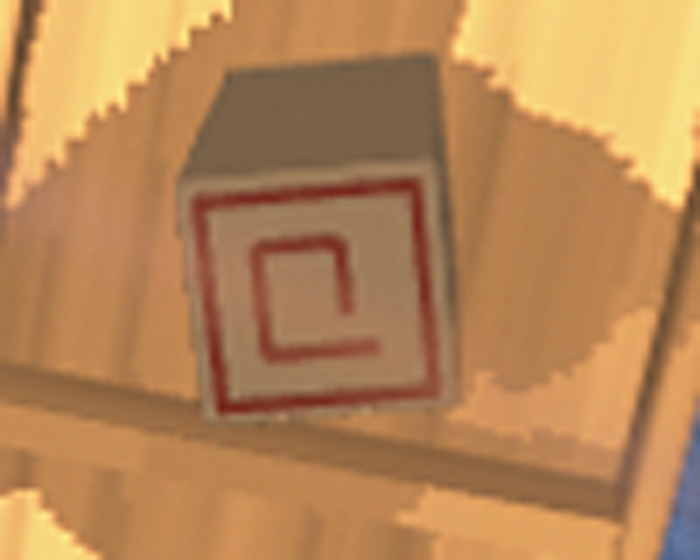

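```bash
python3 - <<'E'
from h import *
np.set_printoptions(precision=1,suppress=True)
f=grab_frame("wrist");t=grab_frame("top");s=grab_frame("scene")
c=np.array([(183,182),(438,160),(457,402),(210,423)])/7+[220-.43,165-.43]
P=np.array([plane(f,u,66,True) for u in c]);print(P[:,:2].tolist(),P.mean(0))
for i in range(4):
    d=P[(i+1)%4]-P[i];print(np.linalg.norm(d[:2]),np.degrees(np.arctan2(d[1],d[0])))
print(tri([ray(f,c.mean(0),True),ray(s,(220.9,143.9))]),tri([ray(f,c.mean(0),True),ray(t,(378.5,201.5))]))
E
```

```text
[[617.2999055308038, -305.0383042983589], [627.7439815194105, -329.7828811119116], [602.8903344778345, -339.97448968586656], [592.3048345727844, -315.27489674296754]] [ 610.1 -322.5   66. ]
26.85838425776201 -67.11659053450694
26.86210447064695 -157.70318697859213
26.87234079466694 113.19851226540219
27.010024010974917 22.271280392918882
(array([ 609.6, -322.5,   65.1]), [np.float64(0.3898947272748228), np.float64(0.38989472727482044)]) (array([ 607.9, -323.8,   59.8]), [np.float64(1.0805560549169548), np.float64(1.0805560549168127)])
```

```bash
python3 plan.py 609 -323 260 22.5
```

```text
now [ 608.1 -334.8  329. ] [-3.141e+00  1.000e-03  3.150e-01] n 2 turn [-0.     0.    -0.078]
[-0.0, 0.0, -0.039, 2.3, -5.5, 34.5]
[-0.0, 0.0, -0.039, 2.5, -5.4, 34.5]
```

```bash
python3 -m creep '[[0,0,-0.039,2.5,-5.5,25,0.3],[0,0,-0.039,2.5,-5.5,25,0.3],[0,0,0,0,0,19,0.3],[0,0,0,0,0,0,0.3],[0,0,0,0,0,0,0.3]]' 50;python3 plan.py 609 -323 205 22.5 20
python3 - <<'E'
from h import *
f=grab_frame("wrist");cv2.imwrite("pics/w2.png",f["color"][:,:,::-1])
E
```

```text
clock: 3.37
eef_pos: [608.1, -318.9, 262.4]
tcp_rot: [3.139, -0.003, 0.401]
contact_force: [-0.0, -0.4, 1.0]
opening: 0.698
now [ 608.1 -318.9  262.4] [ 3.139e+00 -3.000e-03  4.010e-01] n 3 turn [ 0.003 -0.003  0.008]
[0.001, -0.001, 0.003, -0.3, 1.3, 19.2]
[0.001, -0.001, 0.003, -0.3, 1.4, 19.2]
[0.001, -0.001, 0.003, -0.3, 1.4, 19.2]
```

View pics/w2.png

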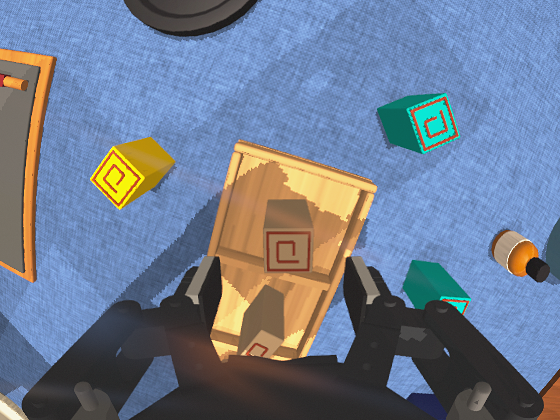

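```bash
python3 - <<'E'
from h import *
f=grab_frame("wrist");s=grab_frame("scene")
c=np.array([(266,231.5),(311,232),(312,271),(267,273)])
P=np.array([plane(f,u,66,True) for u in c]);print(P.round(1)[:,:2].tolist(),P.mean(0).round(1))
a=cv2.resize(f["color"][215:290,240:340,::-1],None,fx=7,fy=7,interpolation=cv2.INTER_CUBIC);cv2.imwrite("pics/c5.png",a)
print(tri([ray(f,c.mean(0),True),ray(s,(220.9,143.9))]))
E
python3 plan.py 609 -322.5 205 22.5 20
```

```text
[[615.8, -306.4], [625.1, -329.1], [603.4, -339.8], [592.2, -316.5]] [ 609.1 -322.9   66. ]
(array([ 608.95297471, -323.02458285,   64.67466543]), [np.float64(0.011139032419215602), np.float64(0.011139032419461896)])
now [ 608.5 -319.6  263.5] [ 3.137 -0.004  0.4  ] n 3 turn [ 0.004 -0.004  0.008]
[0.001, -0.001, 0.003, -0.3, 0.9, 19.5]
[0.001, -0.001, 0.003, -0.3, 0.9, 19.5]
[0.001, -0.001, 0.003, -0.3, 0.9, 19.5]
```

View pics/c5.png

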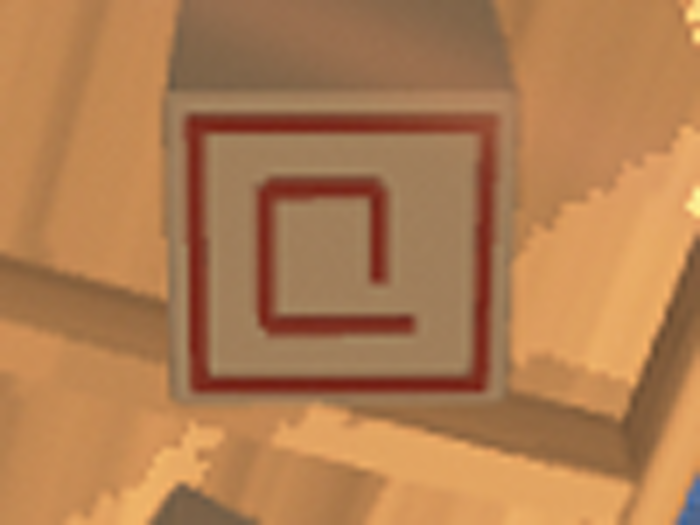

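Both wrist places agree: the seal's top centre is (609,-323) and z about 65. The crop shows the square carved face at about (289,251), square to the jaws. Descending.

```bash
python3 -m creep '[[0.002,-0.002,0.004,-0.3,1,18,0.3],[0.002,-0.002,0.004,-0.3,1,18,0.3],[0,0,0,0,1,14,0.3],[0,0,0,0,0,8,0.3],[0,0,0,0,0,0,0.3],[0,0,0,0,0,0,0.3]]';python3 plan.py 609 -323 205 22.5 20
```

```text
clock: 4.02
eef_pos: [611.4, -324.4, 207.8]
tcp_rot: [3.134, -0.005, 0.391]
contact_force: [-0.1, -0.1, 0.6]
opening: 0.701
now [ 611.4 -324.4  207.8] [ 3.134 -0.005  0.391] n 1 turn [ 0.007 -0.005 -0.001]
[0.007, -0.005, -0.001, -1.7, -2.2, 2.8]
```

```bash
python3 -m creep '[[0.007,-0.005,0,-1.5,-1.5,2.5,0.3],[0,0,0,0,0,0,0.3]]';python3 plan.py 609 -323 205 22.5 20;  python3 -m creep '[[0,0,0,0,0,0,1],[0,0,0,0,0,0,1],[0,0,0,0,0,0,1],[0,0,0,0,0,0,1],[0,0,0,0,0,0,1],[0,0,0,0,0,0,1]]' 50;python3 plan.py 609 -323 265 22.5 20
```

```text
clock: 4.18
eef_pos: [609.4, -323.6, 205.4]
tcp_rot: [-3.141, 0.0, 0.391]
contact_force: [-0.6, 0.5, 0.4]
opening: 0.698
now [ 609.4 -323.6  205.4] [-3.141  0.     0.391] n 1 turn [-0.001  0.    -0.001]
[-0.001, 0.0, -0.001, -0.1, -0.7, 0.4]
clock: 4.68
eef_pos: [609.9, -323.8, 207.3]
tcp_rot: [3.14, -0.001, 0.391]
contact_force: [0.2, 0.7, -1.0]
opening: 0.316
now [ 609.9 -323.8  207.3] [ 3.14e+00 -1.00e-03  3.91e-01] n 3 turn [ 0.001 -0.001 -0.001]
[0.0, -0.0, -0.0, -0.2, -0.3, -19.2]
[0.0, -0.0, -0.0, -0.2, -0.3, -19.2]
[0.0, -0.0, -0.0, -0.2, -0.3, -19.2]
```

```bash
python3 -m creep '[[0,0,0,0,0,-10,1],[0,0,0,0,0,-20,1],[0,0,0,0,0,-28,1],[0,0,0,0,0,-28,1],[0,0,0,0,0,-10,1],[0,0,0,0,0,0,1]]';python3 plan.py 542 -4 295 22.5 33
python3 - <<'E'
from h import *
f=grab_frame("wrist");cv2.imwrite("pics/w3.png",f["color"][:,:,::-1])
f=grab_frame("scene");cv2.imwrite("pics/s3.png",f["color"][:,:,::-1])
E
```

```text
clock: 5.18
eef_pos: [608.9, -323.3, 307.3]
tcp_rot: [-3.139, 0.002, 0.391]
contact_force: [1.4, 0.6, -1.4]
opening: 0.322
now [ 608.9 -323.3  307.3] [-3.139e+00  2.000e-03  3.910e-01] n 10 turn [-0.002  0.002 -0.001]
[-0.0, 0.0, -0.0, 6.0, -32.1, 1.3]
[-0.0, 0.0, -0.0, 6.0, -32.1, 1.3]
[-0.0, 0.0, -0.0, 6.0, -32.1, 1.3]
[-0.0, 0.0, -0.0, 6.0, -32.1, 1.3]
[-0.0, 0.0, -0.0, 6.0, -32.1, 1.3]
[-0.0, 0.0, -0.0, 6.0, -32.1, 1.3]
[-0.0, 0.0, -0.0, 6.0, -32.1, 1.3]
[-0.0, 0.0, -0.0, 6.0, -32.1, 1.3]
[-0.0, 0.0, -0.0, 6.0, -32.1, 1.2]
[-0.0, 0.0, -0.0, 6.0, -32.1, 1.2]
```

View pics/w3.png

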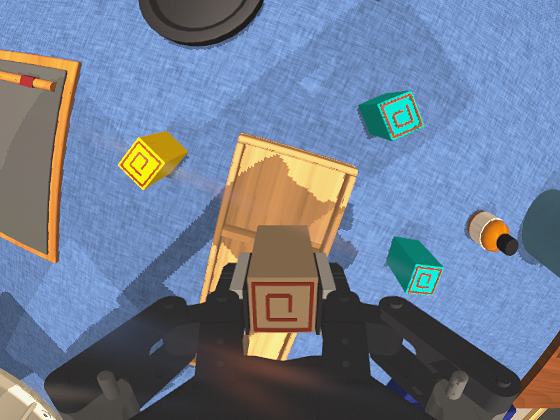

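View pics/s3.png

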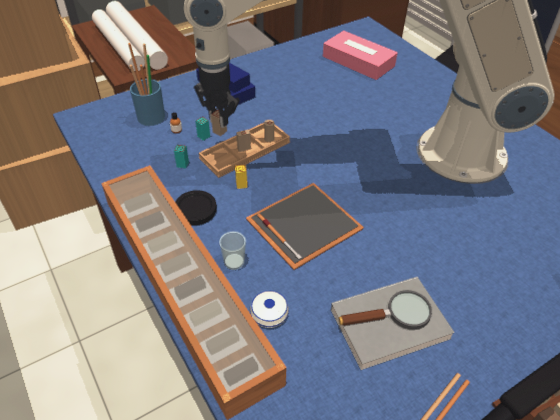

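The seal is held in the jaws, face up, at (283,305) in the wrist view, and the other two are undisturbed. Carrying it to the pad.

```bash
python3 -m creep '[[0,0,0,3,-16,1,1],[0,0,0,6,-32,1,1],[0,0,0,6,-32,1,1],[0,0,0,6,-32,1,1],[0,0,0,6,-32,1,1],[0,0,0,6,-32,1,1],[0,0,0,6,-32,1,1],[0,0,0,6,-32,1,1],[0,0,0,5,-24,1,1],[0,0,0,0,0,0,1]]';python3 plan.py 542 -4 240 22.5 25
```

```text
clock: 6.12
eef_pos: [544.4, -50.2, 278.6]
tcp_rot: [-3.125, 0.023, 0.386]
contact_force: [-0.2, 0.2, -1.5]
opening: 0.319
now [544.4 -50.2 278.6] [-3.125  0.023  0.386] n 3 turn [-0.017  0.023 -0.007]
[-0.006, 0.008, -0.002, 5.4, -14.3, 13.0]
[-0.006, 0.008, -0.002, 5.3, -14.4, 12.9]
[-0.006, 0.008, -0.002, 5.2, -14.5, 12.9]
```

```bash
python3 -m creep '[[-0.006,0.008,-0.002,5,-14,13,1],[-0.006,0.008,-0.002,5,-14,13,1],[-0.006,0.008,-0.002,5,-14,13,1],[0,0,0,0,0,0,1],[0,0,0,0,0,0,1]]';python3 plan.py 542 -4 240 22.5 25
python3 - <<'E'
from h import *
f=grab_frame("wrist");cv2.imwrite("pics/w4.png",f["color"][:,:,::-1])
f=grab_frame("top");cv2.imwrite("pics/t4.png",f["color"][:,:,::-1])
E
```

```text
clock: 6.53
eef_pos: [538.8, -3.5, 232.4]
tcp_rot: [-3.141, 0.006, 0.396]
contact_force: [0.4, -0.4, -1.2]
opening: 0.32
now [538.8  -3.5 232.4] [-3.141  0.006  0.396] n 1 turn [-0.001  0.006  0.003]
[-0.001, 0.006, 0.003, 2.7, 1.7, -7.6]
```

View pics/w4.png

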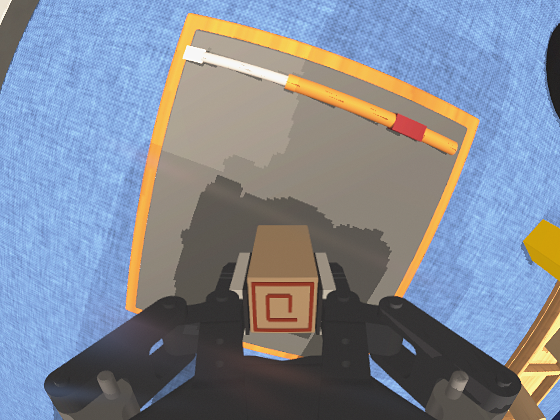

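View pics/t4.png

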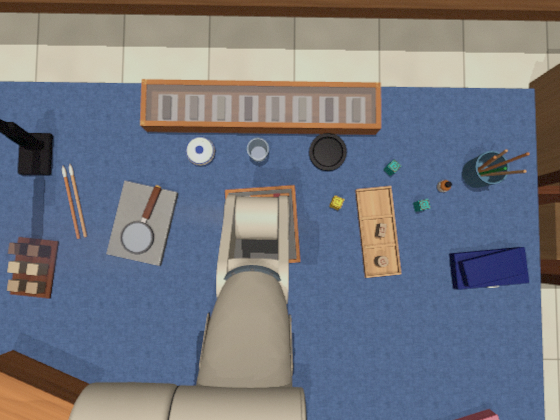

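```bash
python3 - <<'E'
from h import *
f=grab_frame("wrist");s=grab_frame("scene");t=grab_frame("top")
print(tri([ray(f,(479,121),True),ray(s,(246.5,217))]),tri([ray(f,(190,14),True),ray(s,(293.5,267))]))
# leather centre from wrist corners
print(plane(f,(479,121),10,True),plane(f,(190,14),10,True))
E
```

```text
(array([659.00371075, -95.24250811,   8.57270228]), [np.float64(0.013885542093234548), np.float64(0.01388554209311105)]) (array([643.73805307,  99.49415151,   9.12947758]), [np.float64(0.09232844276979256), np.float64(0.09232844276958259)])
[658.63219703 -94.33217971  10.        ] [643.66086043  99.10855963  10.        ]
```

```bash
python3 -m creep '[[0,0.004,0,2.5,2,7,1],[0,0.002,0,0,0,5,1],[0,0,0,0,0,3,1],[0,0,0,0,0,0,1]]';python3 plan.py 541 -5 212 22.5 25
```

```text
clock: 7.12
eef_pos: [544.1, -7.0, 219.3]
tcp_rot: [3.14, -0.007, 0.391]
contact_force: [-0.9, -1.0, -1.4]
opening: 0.325
now [544.1  -7.  219.3] [ 3.14  -0.007  0.391] n 1 turn [ 0.002 -0.007 -0.001]
[0.002, -0.007, -0.001, -2.2, -3.0, 7.3]
```

```bash
python3 -m creep '[[0.002,-0.006,0,-1,-1,2.5,1],[0,0,0,0,0,2,1],[0,0,0,0,0,0,1]]';python3 plan.py 541 -5 212 22.5 25
```

```text
clock: 7.37
eef_pos: [542.6, -6.6, 214.1]
tcp_rot: [-3.141, 0.0, 0.391]
contact_force: [0.4, 0.4, -1.2]
opening: 0.324
now [542.6  -6.6 214.1] [-3.141  0.     0.391] n 1 turn [-0.001  0.    -0.002]
[-0.001, 0.0, -0.002, -0.9, -2.1, 2.1]
```

```bash
python3 -m creep '[[0,0,0,0,0,1.5,1],[0,0,0,0,0,0,1]]'; python3 -m creep '[[0,0,0,0,0,1.5,1],[0,0,0,0,0,0,1]]'
```

```text
clock: 7.53
eef_pos: [542.8, -6.5, 212.6]
tcp_rot: [-3.141, -0.0, 0.391]
contact_force: [0.1, -0.8, -0.7]
opening: 0.32
clock: 7.7
eef_pos: [543.0, -6.4, 213.1]
tcp_rot: [-3.141, -0.001, 0.392]
contact_force: [0.0, -0.4, -1.4]
opening: 0.324
```

```bash
python3 -m creep '[[0,0,0,0,0,1.5,1],[0,0,0,0,0,0,1]]'; python3 -m creep '[[0,0,0,0,0,1.5,1],[0,0,0,0,0,0,1]]'
```

```text
clock: 7.87
eef_pos: [543.5, -6.3, 212.8]
tcp_rot: [3.141, -0.002, 0.392]
contact_force: [-0.2, -0.2, -1.5]
opening: 0.324
clock: 8.03
eef_pos: [543.9, -6.2, 212.9]
tcp_rot: [3.141, -0.003, 0.392]
contact_force: [-0.4, -0.6, -1.7]
opening: 0.32
```

```bash
python3 -m creep '[[0,0.002,0,-1.5,0,3,1],[0,0,0,0,0,0,1]]'; python3 -m creep '[[0,0,0,0,0,2,1],[0,0,0,0,0,2,1]]';python3 - <<'E'
from h import *
f=grab_frame("wrist");cv2.imwrite("pics/w5.png",f["color"][:,:,::-1])
f=grab_frame("scene");cv2.imwrite("pics/s5.png",cv2.resize(f["color"][150:290,220:380,::-1],None,fx=4,fy=4))
print(sense())
E
```

```text
clock: 8.2
eef_pos: [544.0, -6.3, 213.0]
tcp_rot: [3.14, -0.01, 0.391]
contact_force: [0.1, 0.2, -2.5]
opening: 0.321
clock: 8.37
eef_pos: [544.8, -6.1, 212.1]
tcp_rot: [3.139, -0.012, 0.392]
contact_force: [-16.4, -0.3, 53.4]
opening: 0.323
{'clock': 8.4667, 'qpos': array([-0.01483612,  0.48860826,  1.94737088,  0.00417297,  0.69374546,
        1.1611928 ]), 'qvel': array([ 0.00162286, -0.0012352 ,  0.00216039,  0.00108212, -0.00409753,
       -0.00073338]), 'joint_efforts': array([-1.87767469e-01, -4.12288749e+01, -2.03939313e+01, -1.02872481e-01,
       -3.67707498e+00,  3.96164149e-03]), 'eef_pos': array([544.66665714,  -6.12937829, 212.13214266]), 'tcp_rot': array([ 3.13935024, -0.01196009,  0.39158823]), 'contact_force': array([-10.05141471,   0.99510495,  35.25834562]), 'wrist_torque': array([0.16808645, 1.95851217, 0.0610576 ]), 'opening': 0.32174245424823533}
```

View pics/s5.png

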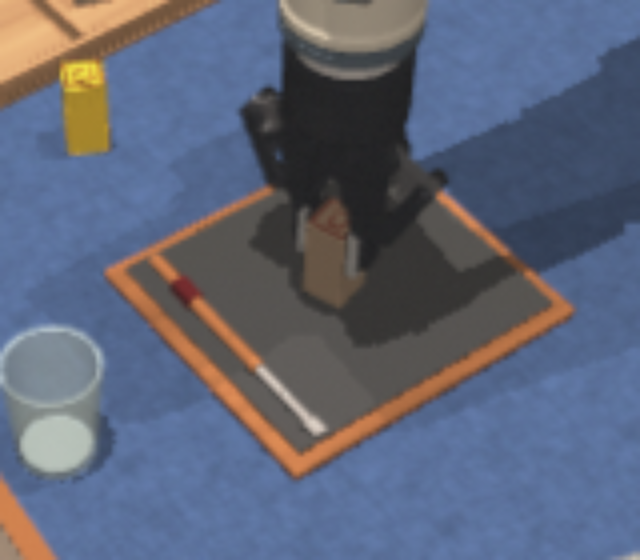

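It is in firm contact with the pad. Easing up slightly, levelling and releasing.

```bash
python3 -m creep '[[0.002,-0.006,0,0,0,-1.2,1],[0,0,0,0,0,0,1]]'; python3 -m creep '[[0,0,0,0,0,0,0.6],[0,0,0,0,0,0,0.4],[0,0,0,0,0,0,0.3],[0,0,0,0,0,0,0.3],[0,0,0,0,0,0,0.3]]';python3 plan.py 541 -5 320 22.5 25
```

```text
clock: 8.63
eef_pos: [544.6, -6.1, 214.0]
tcp_rot: [3.141, -0.007, 0.392]
contact_force: [0.0, -0.1, -1.3]
opening: 0.32
clock: 9.05
eef_pos: [544.3, -6.2, 211.8]
tcp_rot: [3.141, -0.006, 0.392]
contact_force: [0.3, -0.2, -0.3]
opening: 0.698
now [544.3  -6.2 211.8] [ 3.141 -0.006  0.392] n 5 turn [ 0.    -0.006 -0.001]
[0.0, -0.001, -0.0, -0.4, -0.5, -21.6]
[0.0, -0.001, -0.0, -0.4, -0.5, -21.6]
[0.0, -0.001, -0.0, -0.4, -0.5, -21.6]
[0.0, -0.001, -0.0, -0.5, -0.5, -21.6]
[0.0, -0.001, -0.0, -0.5, -0.5, -21.6]
```

```bash
python3 -m creep '[[0,0,0,0,0,-12,0.3],[0,-0.001,0,0,0,-25,0.3],[0,0,0,0,0,-35,0.3],[0,0,0,0,0,-35,0.3],[0,0,0,0,0,-15,0.3]]';
python3 - <<'E'
from h import *
f=grab_frame("wrist");cv2.imwrite("pics/w6.png",f["color"][:,:,::-1])
E
# magnifier yaw from first triangulation
python3 - <<'E'
import numpy as np
print(np.degrees(np.arctan2(285.4-337.5,646.5-504)))
E
```

```text
clock: 9.47
eef_pos: [541.8, -6.4, 335.8]
tcp_rot: [-3.137, 0.006, 0.392]
contact_force: [0.5, -0.4, 0.4]
opening: 0.699
-20.083121576849884
```

View pics/w6.png

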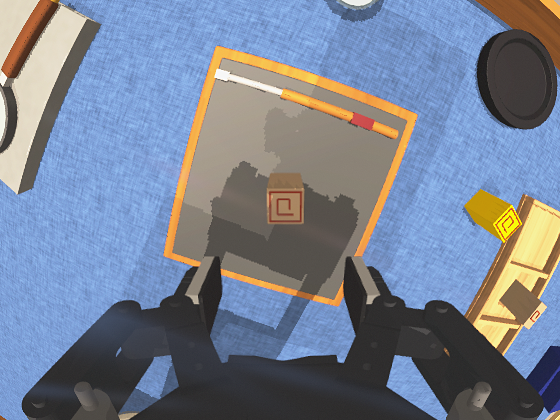

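```bash
python3 - <<'E'
from h import *
f=grab_frame("wrist");print(plane(f,(284.5,206),72,True))
E
python3 plan.py 581 309 320 160
```

```text
[546.79624394  -5.49686956  72.        ]
now [542.2  -6.4 335.4] [-3.138  0.004  0.392] n 21 turn [-6.000e-03 -2.000e-03 -2.401e+00]
[-0.0, -0.0, -0.114, 7.4, -13.2, 0.8]
[-0.0, -0.0, -0.114, 8.9, -12.2, 0.7]
[-0.0, -0.0, -0.114, 10.2, -11.1, 0.7]
[-0.0, -0.0, -0.114, 11.4, -9.9, 0.7]
[-0.0, -0.0, -0.114, 12.5, -8.5, 0.7]
[-0.0, -0.0, -0.114, 13.4, -7.1, 0.7]
[-0.0, -0.0, -0.114, 14.1, -5.5, 0.7]
[-0.0, -0.0, -0.114, 14.6, -3.8, 0.7]
[-0.0, -0.0, -0.114, 15.0, -2.1, 0.7]
[-0.0, -0.0, -0.114, 15.1, -0.4, 0.7]
[-0.0, -0.0, -0.114, 15.1, 1.3, 0.7]
[-0.0, -0.0, -0.114, 14.8, 3.0, 0.7]
[-0.0, -0.0, -0.114, 14.4, 4.7, 0.7]
[-0.0, -0.0, -0.114, 13.8, 6.3, 0.7]
[-0.0, -0.0, -0.114, 12.9, 7.8, 0.7]
[-0.0, -0.0, -0.114, 12.0, 9.3, 0.7]
[-0.0, -0.0, -0.114, 10.8, 10.6, 0.7]
[-0.0, -0.0, -0.114, 9.6, 11.7, 0.7]
[-0.0, -0.0, -0.114, 8.2, 12.7, 0.7]
[-0.0, -0.0, -0.114, 6.7, 13.6, 0.7]
[-0.0, -0.0, -0.114, 5.1, 14.3, 0.7]
```

```bash
python3 -m creep '[[0,0,-0.11,7,-13,1,0.3],[0,0,-0.115,9,-12,1,0.3],[0,0,-0.115,10,-11,1,0.3],[0,0,-0.115,11,-10,1,0.3],[0,0,-0.115,12,-9,1,0.3],[0,0,-0.115,13,-7,1,0.3],[0,0,-0.115,14,-6,1,0.3],[0,0,-0.115,15,-4,1,0.3],[0,0,-0.115,15,-2,1,0.3],[0,0,-0.115,15,0,1,0.3]]'; python3 -m creep '[[0,0,-0.115,15,1,0,0.3],[0,0,-0.115,15,3,0,0.3],[0,0,-0.115,14,5,0,0.3],[0,0,-0.115,14,6,0,0.3],[0,0,-0.115,13,8,0,0.3],[0,0,-0.115,12,9,0,0.3],[0,0,-0.115,11,11,0,0.3]]';python3 plan.py 581 309 320 160
```

```text
clock: 10.4
eef_pos: [553.2, 146.2, 320.7]
tcp_rot: [-3.129, 0.001, 1.583]
contact_force: [0.6, -0.4, -0.1]
opening: 0.7
clock: 10.98
eef_pos: [555.5, 256.6, 313.4]
tcp_rot: [-3.123, -0.014, 2.43]
contact_force: [0.7, -1.1, -0.3]
opening: 0.7
now [555.5 256.6 313.4] [-3.123 -0.014  2.43 ] n 4 turn [-0.016 -0.018 -0.363]
[-0.004, -0.004, -0.091, 3.8, 14.0, -1.9]
[-0.004, -0.004, -0.091, 2.5, 14.3, -1.8]
[-0.004, -0.004, -0.091, 1.1, 14.5, -1.8]
[-0.004, -0.004, -0.091, -0.2, 14.5, -1.7]
```

```bash
python3 -m creep '[[-0.004,-0.004,-0.09,4,14,-2,0.3],[-0.004,-0.004,-0.09,2.5,14,-2,0.3],[-0.004,-0.004,-0.09,1,14,-2,0.3],[-0.004,-0.004,-0.09,0,12,-2,0.3],[0,0,0,0,0,0,0.3],[0,0,0,0,0,0,0.3]]';python3 plan.py 581 309 320 160
python3 - <<'E'
from h import *
f=grab_frame("wrist");cv2.imwrite("pics/w7.png",f["color"][:,:,::-1])
E
```

```text
clock: 11.48
eef_pos: [576.6, 310.7, 314.7]
tcp_rot: [-3.136, -0.008, 2.815]
contact_force: [0.4, -1.0, -0.6]
opening: 0.7
now [576.6 310.7 314.7] [-3.136 -0.008  2.815] n 1 turn [-0.006 -0.008  0.023]
[-0.006, -0.008, 0.023, -4.6, -0.2, -5.4]
```

View pics/w7.png

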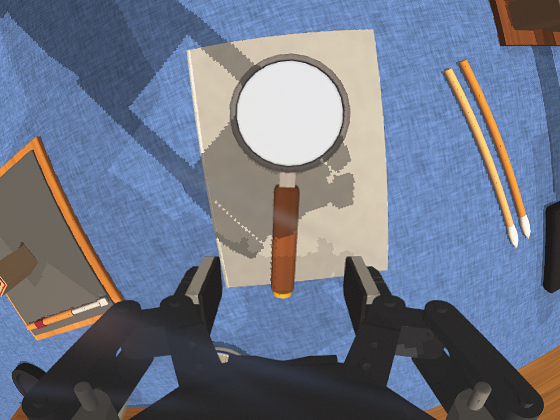

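```bash
python3 - <<'E'
from h import *
np.set_printoptions(precision=1,suppress=True)
f=grab_frame("wrist");c=f["color"]
hsv=cv2.cvtColor(c,cv2.COLOR_RGB2HSV)
# handle brown mask
sub=np.zeros(c.shape[:2],np.uint8);sub[170:305,255:320]=1
m=((hsv[:,:,0]<15)&(hsv[:,:,1]>100)&(hsv[:,:,2]<190)).astype(np.uint8)*sub
ys,xs=np.nonzero(m);print(len(xs),xs.min(),xs.max(),ys.min(),ys.max())
for a,b in((190,205),(230,245),(270,285)):
    k=(ys>=a)&(ys<b); print(a,xs[k].min(),xs[k].max(),plane(f,(xs[k].mean(),(a+b)/2),44,True))
# white lens
w=((hsv[:,:,1]<25)&(hsv[:,:,2]>215)).astype(np.uint8);w[:,:230]=0;w[:,350:]=0;w[180:]=0
cs,_=cv2.findContours(w,0,1);k=max(cs,key=cv2.contourArea);e=cv2.fitEllipse(k);print(e)
L=plane(f,e[0],36,True);print("lens",L)
E2=plane(f,(282.5,297),40,True);print("end",E2,np.degrees(np.arctan2(*(E2-L)[1::-1])),np.linalg.norm((E2-L)[:2]))
t=cv2.imread("pics/top0.png")
s=grab_frame("scene")
cv2.imwrite("pics/c7.png",cv2.resize(s["color"][270:370,320:460,::-1],None,fx=5.6,fy=5.6,interpolation=cv2.INTER_CUBIC))
E
```

```text
2366 272 298 185 292
190 274 298 [566.1 315.8  44. ]
230 273 296 [596.9 304.2  44. ]
270 272 294 [630.8 291.4  44. ]
((289.56304931640625, 112.69125366210938), (102.35783386230469, 103.75187683105469), 92.42658996582031)
lens [506.3 338.8  36. ]
end [651.6 284.   40. ] -20.656860215287693 155.24897290317801
```

View pics/c7.png

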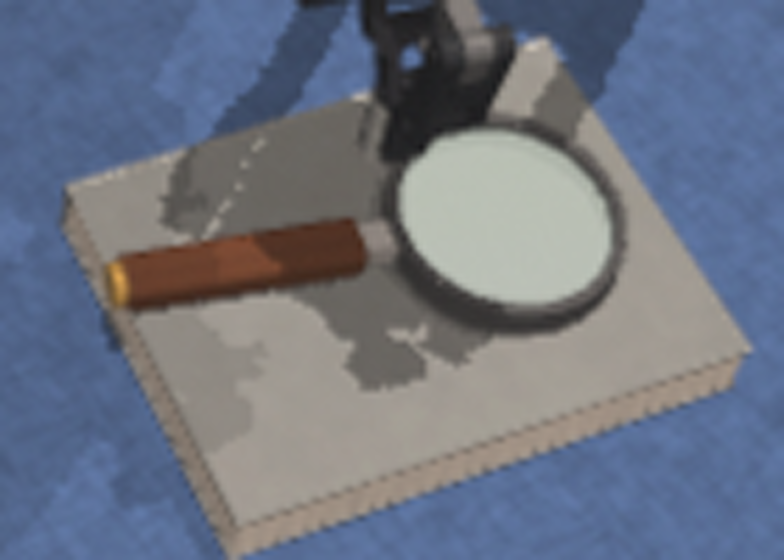

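```bash
python3 - <<'E'
from h import *
f=grab_frame("wrist");s=grab_frame("scene")
for a,b in (((282.5,296),(341.1,320.4)),((286.5,186),(384.8,312.7)),((289.6,112.7),(410.3,308.7))): print(tri([ray(f,a,True),ray(s,b)]))
E
python3 plan.py 583 309.9 240 159.4 25
```

```text
(array([649.24040512, 285.62667023,  42.12178074]), [np.float64(1.4167455102481328), np.float64(1.4167455102481312)])
(array([558.89638152, 318.46110583,  39.48883141]), [np.float64(0.21866639193427095), np.float64(0.2186663919341905)])
(array([506.4011663 , 338.59008262,  38.86025418]), [np.float64(0.27678823623572135), np.float64(0.27678823623572596)])
now [576.9 310.  315.5] [-3.136 -0.008  2.815] n 4 turn [-0.005 -0.008  0.033]
[-0.001, -0.002, 0.008, -1.6, 0.6, 18.9]
[-0.001, -0.002, 0.008, -1.6, 0.6, 18.9]
[-0.001, -0.002, 0.008, -1.5, 0.5, 18.9]
[-0.001, -0.002, 0.008, -1.5, 0.5, 18.9]
```

Two-view heights of the lens, neck and handle end are about 39 to 42 mm, which agrees with 36 to 44. Descending.

```bash
python3 -m creep '[[-0.001,-0.002,0.008,-1.5,0.5,19,0.3],[-0.001,-0.002,0.008,-1.5,0.5,19,0.3],[-0.001,-0.002,0.008,-1.5,0.5,19,0.3],[-0.001,-0.002,0.008,-1.5,0.5,10,0.3],[0,0,0,0,0,0,0.3],[0,0,0,0,0,0,0.3]]';python3 plan.py 583 309.9 205 159.4 12
python3 - <<'E'
from h import *
f=grab_frame("wrist");cv2.imwrite("pics/w8.png",f["color"][:,:,::-1])
E
```

```text
clock: 12.23
eef_pos: [583.5, 307.2, 248.4]
tcp_rot: [3.141, 0.003, 2.774]
contact_force: [0.6, 0.3, -0.4]
opening: 0.699
now [583.5 307.2 248.4] [3.141e+00 3.000e-03 2.774e+00] n 4 turn [ 0.001  0.003 -0.009]
[0.0, 0.001, -0.002, 0.4, 0.6, 10.9]
[0.0, 0.001, -0.002, 0.4, 0.6, 10.9]
[0.0, 0.001, -0.002, 0.4, 0.6, 10.9]
[0.0, 0.001, -0.002, 0.4, 0.6, 10.9]
```

View pics/w8.png

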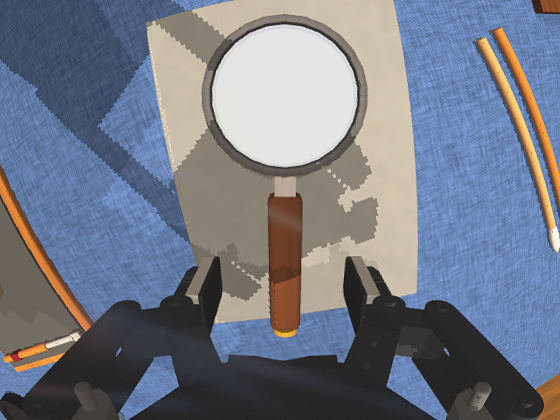

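```bash
python3 -m creep '[[0,0.002,-0.004,0.5,1,15,0.3],[0,0,-0.004,0.5,1,12,0.3],[0,0,0,0.5,0,7,0.5],[0,0,0,0,0,4,0.5],[0,0,0,0,0,0,0.5],[0,0,0,0,0,0,0.5]]' 100;python3 plan.py 583 309.9 205 159.4 12
```

```text
clock: 12.78
eef_pos: [583.5, 310.4, 209.3]
tcp_rot: [3.138, 0.003, 2.783]
contact_force: [-0.2, -0.2, 0.2]
opening: 0.498
now [583.5 310.4 209.3] [3.138e+00 3.000e-03 2.783e+00] n 1 turn [0.004 0.003 0.001]
[0.004, 0.003, 0.001, 0.3, -0.7, 4.3]
```

```bash
python3 -m creep '[[0.004,0.003,0,0,-0.5,3.5,0.5],[0,0,0,0,0,0,0.5],[0,0,0,0,0,0,0.5]]';python3 plan.py 583 309.9 204 159.4 12
python3 - <<'E'
from h import *
f=grab_frame("wrist");cv2.imwrite("pics/w9.png",f["color"][:,:,::-1])
s=grab_frame("scene");cv2.imwrite("pics/s9.png",cv2.resize(s["color"][250:370,320:460,::-1],None,fx=5,fy=5,interpolation=cv2.INTER_CUBIC))
E
```

```text
clock: 13.03
eef_pos: [583.5, 310.1, 205.9]
tcp_rot: [-3.141, 0.0, 2.783]
contact_force: [0.6, -0.4, -0.1]
opening: 0.498
now [583.5 310.1 205.9] [-3.141  0.     2.783] n 1 turn [-0.     0.     0.001]
[-0.0, 0.0, 0.001, 0.4, -0.4, 1.9]
```

View pics/s9.png

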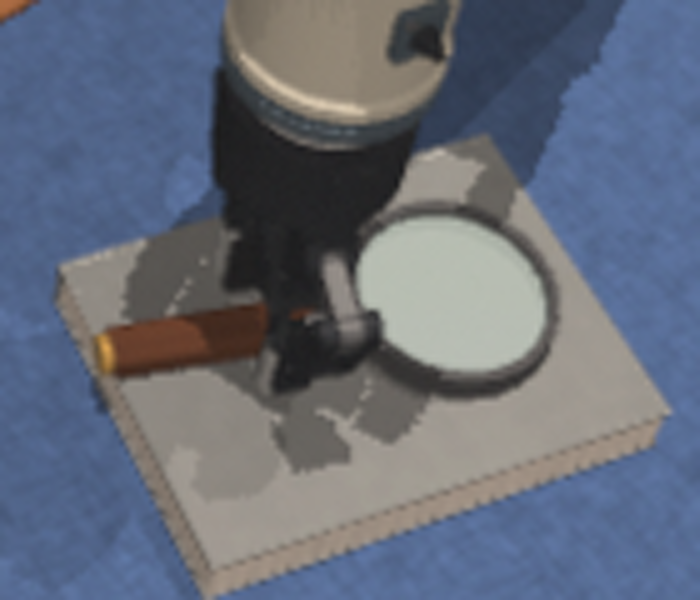

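View pics/w9.png

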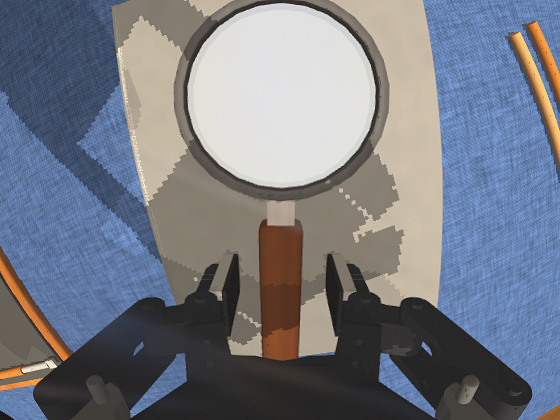

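```bash
python3 -m creep '[[0,0,0,0,0,1.5,0.6],[0,0,0,0,0,0,0.7],[0,0,0,0,0,0,1],[0,0,0,0,0,0,1],[0,0,0,0,0,0,1],[0,0,0,0,0,0,1],[0,0,0,0,0,0,1]]' 110;python3 plan.py 583 309.9 264 159.4 12|head -2
```

```text
clock: 13.72
eef_pos: [583.8, 310.1, 205.6]
tcp_rot: [3.141, 0.001, 2.783]
contact_force: [0.3, 0.3, -1.1]
opening: 0.198
now [583.8 310.1 205.6] [3.141e+00 1.000e-03 2.783e+00] n 5 turn [0.001 0.001 0.001]
[0.0, 0.0, 0.0, 0.1, -0.1, -11.7]
```

```bash
python3 -m creep '[[0,0,0,0,0,-4,1],[0,0,0,0,0,-8,1],[0,0,0,0,0,-15,1],[0,0,0,0,0,-15,1],[0,0,0,0,0,-8,1],[0,0,0,0,0,0,1],[0,0,0,0,0,0,1]]'
python3 - <<'E'
from h import *
print(sense())
f=grab_frame("wrist");cv2.imwrite("pics/w10.png",f["color"][:,:,::-1])
s=grab_frame("scene");cv2.imwrite("pics/s10.png",cv2.resize(s["color"][220:360,300:460,::-1],None,fx=4,fy=4,interpolation=cv2.INTER_CUBIC))
E
```

```text
clock: 14.3
eef_pos: [583.2, 309.8, 258.6]
tcp_rot: [-3.141, -0.0, 2.783]
contact_force: [-0.8, 0.1, -2.5]
opening: 0.197
{'clock': 14.3, 'qpos': array([ 4.86149746e-01,  5.62913366e-01,  1.66011803e+00, -5.21578075e-04,
        9.19145408e-01, -7.25542959e-01]), 'qvel': array([ 1.42135800e-04, -1.58099128e-02, -6.01463904e-03, -3.52427419e-05,
        5.48618893e-03,  1.16708613e-04]), 'joint_efforts': array([-7.79574075e-04, -7.12591982e+01, -2.97788519e+01,  4.42149164e-02,
        9.92524275e-02,  3.33993084e-04]), 'eef_pos': array([583.21358305, 309.81789022, 258.63041606]), 'tcp_rot': array([-3.14088053e+00, -7.75356876e-05,  2.78280546e+00]), 'contact_force': array([-0.81681259,  0.10669318, -2.46465488]), 'wrist_torque': array([-0.05838516, -0.06797876, -0.03746615]), 'opening': 0.19703699124397198}
```

View pics/s10.png

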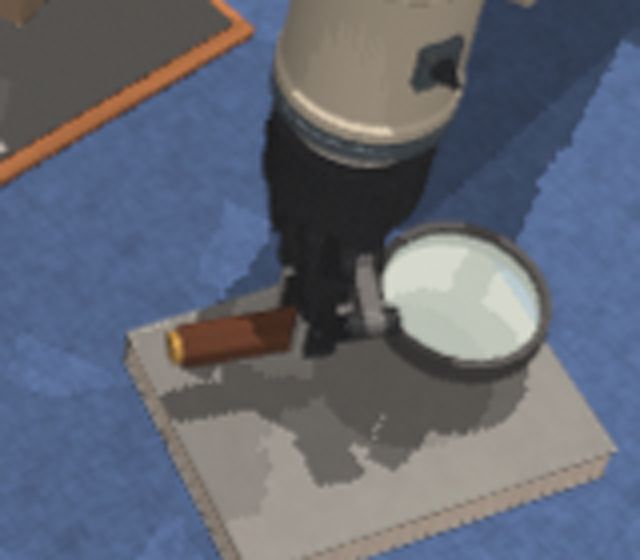

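View pics/w10.png

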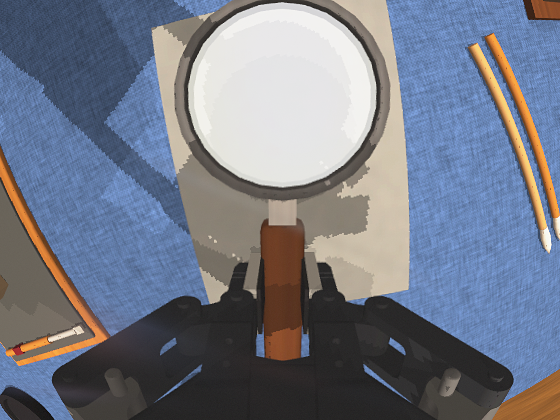

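```bash
python3 -m creep '[[0,0,0,0,0,-10,1],[0,0,0,0,0,-18,1],[0,0,0,0,0,-20,1],[0,0,0,0,0,-20,1],[0,0,0,0,0,-18,1],[0,0,0,0,0,-8,1],[0,0,0,0,0,0,1]]';python3 plan.py 622 -34.6 350 159.4 20 | sed -n '1,3p'
```

```text
clock: 14.98
eef_pos: [581.9, 309.2, 352.7]
tcp_rot: [-3.133, -0.007, 2.783]
contact_force: [0.1, 0.8, -2.1]
opening: 0.198
now [581.9 309.2 352.7] [-3.133 -0.007  2.783] n 18 turn [-0.009 -0.007  0.001]
[-0.001, -0.0, 0.0, -8.8, -17.1, 0.2]
[-0.001, -0.0, 0.0, -8.8, -17.1, 0.2]
```

```bash
python3 -m creep '[[-0.002,-0.001,0,-4,-8,0,1],[-0.001,-0.001,0,-9,-17,0,1],[-0.001,-0.001,0,-9,-17,0,1],[-0.001,-0.001,0,-9,-17,0,1],[-0.001,-0.001,0,-9,-17,0,1],[0,0,0,-9,-17,0,1],[0,0,0,-9,-17,0,1],[0,0,0,-9,-17,0,1],[0,0,0,-9,-17,0,1],[0,0,0,-9,-17,0,1]]';python3 plan.py 622 -34.6 350 159.4 20 | sed -n '1,3p'
```

```text
clock: 15.82
eef_pos: [601.5, 118.5, 340.4]
tcp_rot: [-3.129, -0.015, 2.788]
contact_force: [-0.2, -0.6, -2.0]
opening: 0.197
now [601.5 118.5 340.4] [-3.129 -0.015  2.788] n 8 turn [-0.012 -0.015  0.006]
[-0.002, -0.002, 0.001, -9.0, -17.1, -1.1]
[-0.002, -0.002, 0.001, -9.0, -17.1, -1.1]
```

```bash
python3 -m creep '[[-0.003,-0.004,0,-9,-17,-2,1],[-0.003,-0.004,0,-9,-17,-2,1],[-0.003,-0.004,0,-9,-17,-2,1],[-0.002,-0.003,0,-9,-17,-2,1],[0,0,0,-9,-17,-2,1],[0,0,0,-7,-13,-2,1],[0,0,0,-3,-6,0,1],[0,0,0,0,0,0,1],[0,0,0,0,0,0,1]]';python3 plan.py 622 -34.6 350 159.4 20 | sed -n '1,3p'
python3 - <<'E'
from h import *
f=grab_frame("wrist");cv2.imwrite("pics/w11.png",f["color"][:,:,::-1])
s=grab_frame("scene");cv2.imwrite("pics/s11.png",s["color"][:,:,::-1])
E
```

```text
clock: 16.57
eef_pos: [612.0, -12.7, 339.9]
tcp_rot: [-3.132, -0.016, 2.783]
contact_force: [-0.6, 1.3, -2.2]
opening: 0.196
now [612.  -12.7 339.9] [-3.132 -0.016  2.783] n 2 turn [-0.01  -0.016  0.001]
[-0.005, -0.008, 0.001, -8.4, -8.6, -5.1]
[-0.005, -0.008, 0.001, -8.5, -8.5, -5.1]
```

View pics/w11.png

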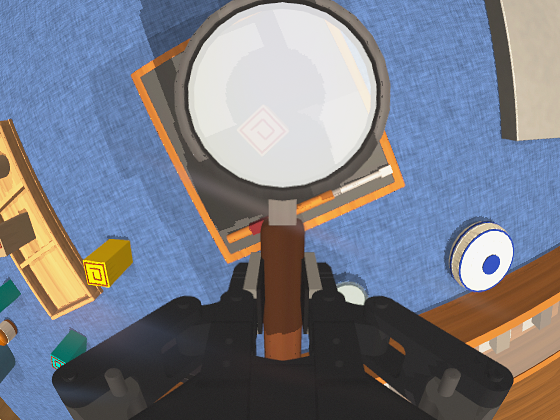

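View pics/s11.png

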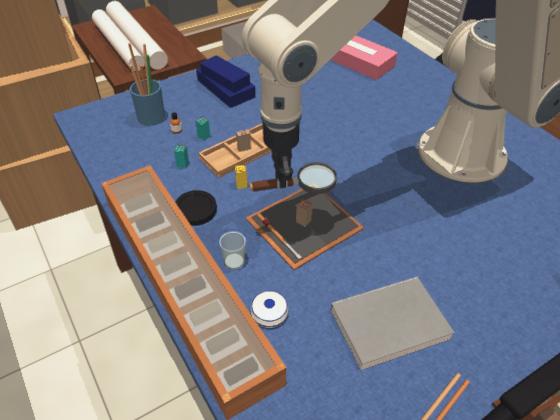

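```bash
python3 -m creep '[[-0.005,-0.008,0,-8.5,-8.5,-5,1],[-0.005,-0.008,0,-8.5,-8.5,-5,1],[0,0,0,0,0,0,1],[0,0,0,0,0,0,1]]';python3 plan.py 622 -34.6 350 159.4 20 | sed -n '1,3p'
python3 - <<'E'
from h import *
f=grab_frame("wrist");cv2.imwrite("pics/w12.png",f["color"][:,:,::-1])
E
```

```text
clock: 17.0
eef_pos: [623.3, -33.5, 350.8]
tcp_rot: [3.14, 0.002, 2.788]
contact_force: [-0.1, 0.3, -2.5]
opening: 0.199
now [623.3 -33.5 350.8] [3.140e+00 2.000e-03 2.788e+00] n 1 turn [0.001 0.002 0.006]
[0.001, 0.002, 0.006, 0.9, -1.5, 0.8]
```

View pics/w12.png

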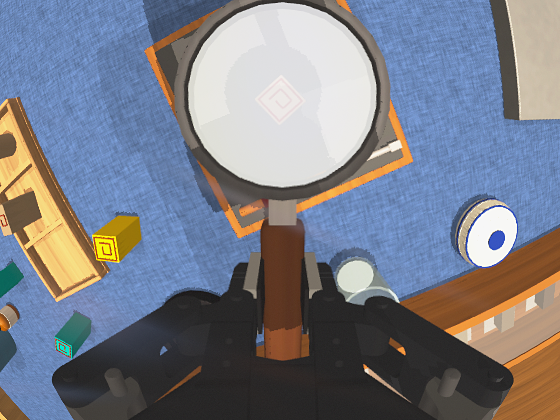

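```bash
python3 - <<'E'
from h import *
np.set_printoptions(precision=1,suppress=True)
f=grab_frame("wrist");s=grab_frame("scene");t=grab_frame("top")
print("seal",plane(f,(280,100),72,True))
print("lens",plane(f,(282,95.5),181,True))
S=s["color"][150:250,230:370,::-1];cv2.imwrite("pics/s12.png",cv2.resize(S,None,fx=5.6,fy=5.6,interpolation=cv2.INTER_CUBIC))
cv2.imwrite("pics/t12.png",cv2.resize(t["color"][140:280,180:360,::-1],None,fx=4,fy=4,interpolation=cv2.INTER_CUBIC))
print(sense()["eef_pos"],sense()["tcp_rot"])
E
```

```text
seal [546.1  -5.9  72. ]
lens [547.6  -4.9 181. ]
[622.9 -33.  350.4] [3.1 0.  2.8]
```

View pics/s12.png

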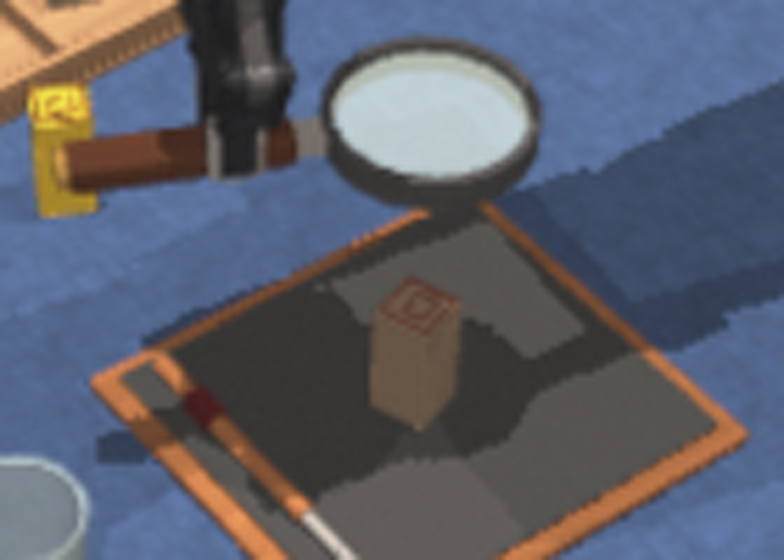

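View pics/t12.png

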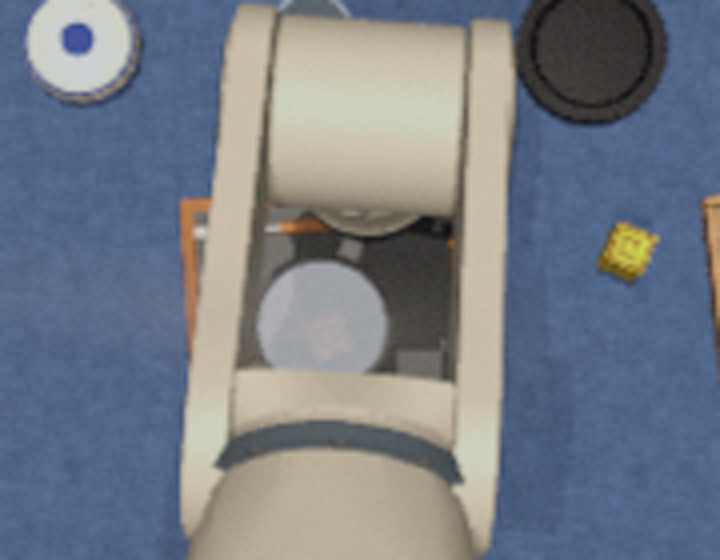

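```bash
python3 - <<'E'
from h import *
f=grab_frame("wrist");s=grab_frame("scene");t=grab_frame("top")
print(tri([ray(f,(282,95.5),True),ray(s,(307.2,171.4))]),tri([ray(t,(260.3,219.8)),ray(s,(307.2,171.4))]))
print("seal",tri([ray(f,(280,100),True),ray(s,(304.6,204.1))]))
# level check: handle end along scene ray at expected distance 150 from lens
L=np.array([547,-5,181.]);o,d=ray(s,(240.8,179.8));ks=np.arange(600,1600,.5);P=o+ks[:,None]*d
i=np.argmin(np.linalg.norm(P-(L+150*np.array([.936,-.352,0])),axis=1));print(P[i])
q=sense();print(q["clock"],abs(q["qvel"]).max(),q["opening"],q["contact_force"])
E
```

```text
(array([546.2692918 ,  -4.01929647, 181.60939694]), [np.float64(0.6917255983350833), np.float64(0.6917255983350704)]) (array([546.24161465,  -4.07425978, 181.64433708]), [np.float64(0.7014214334308355), np.float64(0.7014214334308878)])
seal (array([545.52852818,  -5.54398157,  73.436969  ]), [np.float64(0.37106967196412993), np.float64(0.37106967196405716)])
[687.53168293 -58.0253737  181.04661941]
17.35 0.0024840399800666125 0.19806017641037318 [-0.54091543  0.35188466 -2.05882546]
```

```bash
python3 -c "
from rig import job,sense
print(job.sign_off()); q=sense(); print(q['clock'],q['eef_pos'],q['opening'])"
```

```text
the job is handed in; nothing more can be done
None
the job is handed in; nothing more can be done
```

The square seal now stands released, carved face up, in the middle of the pad. The arm is still holding the magnifier by its handle over it. I handed the job in at about 17.4 s of the 48 s allowed.

Last checks before handing in:
- **Seal:** its top measured at (545.5, -5.5, 73) mm from two views, about 4 mm from the pad's centre, and it looks upright in the pictures.
- **Magnifier:** the lens centre measured at (546, -4, 182) mm in both camera pairs, about 2 mm from the seal's axis. That puts its underside about 100 mm above the face. The handle end is at the same height as the lens, so it is level. Joint speeds were near zero under a 110 N grip.
- **Everything else:** I saw nothing else shifted in the last pictures. The arm hid part of the tray then, so I last saw all of the other two seals clearly just after the square one came out.

Two readings were off:
- **Jaw opening:** the jaws read about 17 mm on the 20 mm handle, probably pads giving under the high grip. The hold did not slip.
- **Placing force:** setting the seal down briefly pushed about 53 N on the wrist, through the seal. I eased off before releasing.

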